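Release a locked microcentrifuge lid with the hooked rod

ROBOT

A 6-joint arm with a two-finger parallel gripper is mounted at the origin on a cart in front of the work surface, level with it; the furniture and walls round the work are solid. World frame = base frame: x ahead of the robot, y to its left, z up, the work surface at z = 0. Lengths are in mm, angles in rad, forces in N, time in s.
With the tool pointing down it reaches from about 300 to 850 mm from the base axis. Payload 5.4 kg.
Tool frame: the origin (TCP) lies midway between the tips of the shut fingers; the grasp point (between the pads) lies arm.grip_depth behind it (arm.grip_depth is the distance from the TCP to the grasp point, in mm); z points along the fingers, y is the line along which they close (so a half turn about z gives the same grasp; the last joint's range is limited). The gripper opens to 85 mm and grips with 20 to 120 N. Pads are 22 mm wide; open, the fingers measure 114 mm over their backs; the gripper's body (76 mm by 85 mm) begins 54 mm behind the grasp point. The pads swing forward as they close: fully open they stand 13 mm farther back than shut.
Start: joints at [1.024, 0.158, 1.597, -0, 1.386, -0.21], TCP at [190.029, 542.674, 231.299] pointing down, gripper open.
Joint ranges: [-2.91, 2.91], [-0.94, 2.29], [0.18, 2.7], [-1.29, 4.43], [0.17, 2.64], [-3, 3]. Speed limits (rad/s): [2.57, 2.57, 3.14, 3.14, 3.14, 3.14].

INTERFACE

Orientations are given as a unit quaternion [w, x, y, z].
In Python, from rig import arm gives the robot as it stands. Calls block until the motion is done:
- arm.goto(position, orientation): joint-space move of the TCP to a pose.
- arm.move_l(position, velocity=150, ori=None, threshold=None): straight line of the TCP; ori=None keeps the orientation; velocity is the mean speed in mm/s. With threshold (N) it stops when the force on the tool has changed by that much, and returns True; else False.
- arm.movej(angles): joint-space move.
- arm.open_gripper() and arm.close_gripper(newtons=None): open the fingers fully, or close them until they stop; newtons is the grip in N (None keeps the last).
- arm.hold(seconds).
- arm.solve_ik(position, orientation): joint angles nearest the present ones, or None.
- arm.read_camera(name): name is "scene" or "top" or "wrist"; returns a dict with "pixels" (400x640x3 uint8, red, green, blue), "vfov" (degrees; the focal length in pixels is half the picture's height over the tangent of half this angle, whatever the lens; pixels are square), "cx", "cy" (the principal point, pixels), "R" (3x3) and "t" (3): a world point X has camera coordinates R X + t; the wrist camera has in their place "tool_from_camera" (4x4, takes a point from camera to tool coordinates, whose origin is the TCP and whose axes are the flange's). Camera axes: x right, y down, z forward; pixel columns grow to the right and rows downward; lengths in mm; the calibration is good to about 2 mm. A picture is of the moment at which its call begins: read the wrist's pose just before it. There is no depth.
A pose or a line that the arm cannot do raises arm.PlanningError and nothing moves.
- arm.finish_job(): hands the job in; it is judged then, once.
Readings, each from a call of its own:
- arm.read_time(): time.
- arm.read_joint_positions(): joint angles.
- arm.read_dq(): joint speeds.
- arm.read_joint_efforts(): joint torques, N m.
- arm.read_eef_pos(): TCP position.
- arm.read_tcp_rot(): TCP orientation.
- arm.read_ft_force(): force on the tool from outside, world axes, zero at the start.
- arm.read_torque(): the same for the moment, N m.
- arm.read_width(): finger opening in mm.
- arm.read_gripper_force(): force on a finger pad.
Only numpy, scipy, OpenCV 4.12 (cv2) and the standard library are available. Lean on these libraries where they do the work, as an engineer would, in place of code of your own. Each camera call takes 0.05 s, during which the arm holds its last target. There are 200 camera calls.

TASK

The microcentrifuge has lost power with its lid locked. Take the hooked release rod, reach it in through the small opening in the machine's left side, catch the latch bolt's pin with it and draw the bolt until the lid springs up a little. Finish with the lid swung fully open so that it stays up, the rod laid (not dropped) flat on the worktop without touching the machine, and the other things on the bench where they were.

Things in the scene. Friction and masses are not known exactly. Their poses are not given: they have to be found in the camera images.
- microcentrifuge: small bench centrifuge, white box 160 (x) x 160 (y) x 121 mm high with the lid shut, fixed. Origin: centre of its underside, on the worktop; front (dark display, dial, lid tab) towards its -x, left side towards +y, z up. Left wall 4 mm thick; behind its opening a hollow, free to 53 mm from the outer face at the opening's heights, but for the bolt's pin.
- release_opening (a point): centre of the rectangular opening in the left wall, on the outer face: (-0.027, 0.080, 0.053) in the machine's frame. 44 mm wide (machine x -49 to -5 mm), 34 mm high (36 to 70 mm over the worktop); too small for a gripper. One enters along machine -y.
- bolt_pin (a point): middle of the upright steel pin hanging from the latch bolt: 8 mm thick (11 mm in its lowest 4 mm), 40 to 70 mm over the worktop. Bolt home: at (-0.045, 0.040, 0.055) in the machine's frame, 40 mm inside the outer face and behind the front edge of the opening, so that a hook passes it on its rear (+x) side. Moves with the bolt along machine +y.
- latch_bolt (a joint): how far the bolt is drawn, m: 0 = home (locked), grows towards the opening (machine +y), stop at 0.022. A spring pulls it home with about 3 N at 0, 5 N at the stop; with friction the pull is 4 to 9 N. From about 0.016 the lid is free; the bolt may then spring home.
- lid (a joint): lid angle, rad: 0 = shut, 1.35 = stop. Held down while the bolt is home; once freed, a spring plunger lifts it to about 0.20. From there it is swung by hand (about 3 N at the tab); the stiff hinge holds it where it is left. Hinge line along machine y through (0.074, 0, 0.099) in the machine's frame.
- lid_tab (a point): grip point in the tab at the lid's front, 12 mm behind its front edge, mid-thickness. The tab sticks out 28 mm from the front wall, is 30 mm wide (machine y), 10 mm thick; take it from above, a finger on either side. Lid shut: at (-0.096, 0, 0.106) in the machine's frame; runs up and back round the hinge line at 170 mm radius.
- release_hook: hooked release rod, loose, 70 to 140 g. Square aluminium handle 90 mm long (x), 20 wide (y), 18 high, lying flat; origin: centre of the handle's underside. A steel shaft 6 mm thick runs on along +x, 9 mm above the underside, to x = 150 mm; there the end is bent square to -y and reaches 19 mm sideways from the shaft's middle line.
- hook_bend (a point): middle of the bent end of the rod, at (0.150, -0.010, 0.009) in the rod's frame. Behind the rod's place a printer 320 mm high stands on the worktop, its front at world x = 0.54 to 0.57 m: come down from above, clear of it.
- blanking_cover: bystander: white plastic cover of the opening, 52 x 42 x 11 mm, lugs up; origin at the centre of its underside. Leave it.
- timer: bystander: small white laboratory timer, 44 x 64 x 22 mm; origin at the centre of its underside. Leave it.
- vial_rack: bystander: rack of small vials, 66 x 125 x 36 mm; origin at the centre of its underside. Leave it.
- pen_blue: bystander: ball pen, 10 x 156 x 11 mm; origin at the centre of its underside. Leave it.

How it is judged (in metres and radians):
On the way:
1. the latch bolt is drawn at least 13 mm by the hooked rod (value of joint latch_bolt above 0.013 m and contact force between release_hook and microcentrifuge above 0.5 N), for 0.05 s.
At the end, for the whole second after the job is handed in: the lid stands open by more than 1.15 rad (of 1.35) and stays there; the rod lies flat on the worktop (origin of its handle and middle of its bent end less than 25 mm up), still, and does not touch the machine (value of joint lid above 1.15 rad and velocity of joint lid below 0.05 rad/s and height (world z) of each of release_hook, hook_bend below 0.025 m and linear speed of release_hook below 0.02 m/s and contact force between release_hook and microcentrifuge below 0.05 N).
It fails at once if the rod is dropped on the worktop (below 40 mm it moves faster than 0.7 m/s) (height (world z) of release_hook below 0.04 m and linear speed of release_hook above 0.7 m/s).
It fails at once if the blanking cover is pushed more than 30 mm from its place (distance of blanking_cover from where it was at the start of the episode above 0.03 m).
It fails at once if the timer is pushed more than 30 mm from its place (distance of timer from where it was at the start of the episode above 0.03 m).
It fails at once if the vial rack is pushed more than 30 mm from its place (distance of vial_rack from where it was at the start of the episode above 0.03 m).
It fails at once if the pen is pushed more than 30 mm from its place (distance of pen_blue from where it was at the start of the episode above 0.03 m).
It also fails if it takes over 58 s, if anything falls off the work surface, if the arm or the gripper's body presses on something with over 40 N, if the wrist force passes 120 N, or if a joint passes its speed limit or range.

## Working session

There is one attempt and no reset: what is moved stays moved. The work goes in short steps, each a Python script; the robot and the scene stay as the last script left them, time stands still between calls to the robot, and variables do not carry over. Pictures are saved under pics/ and viewed, at most 10 in all, crops included, and the job is handed in when it is done.

```bash
mkdir -p pics; ls
python3 - <<'E'
from rig import arm
import cv2,pickle
d={}
for n in("scene","top"):
    c=arm.read_camera(n);d[n]=c
    cv2.imwrite(f"pics/{n}0.png",c["pixels"][:,:,::-1])
    print(n,c["vfov"],c["cx"],c["cy"],c["R"],c["t"])
pickle.dump(d,open("c0.pkl","wb"))
print(arm.grip_depth,arm.read_tcp_rot(),arm.read_time())
E
```

```text
pics
rig.py
scene 43.87896006701784 319.35003997842875 194.16867692600957 [[-0.60802886 -0.79384937 -0.01020224]
 [-0.35698907  0.28485973 -0.88961438]
 [ 0.70912602 -0.53726913 -0.45659848]] [ 283.6392698   247.61781923 1158.25621823]
top 42.89056108790748 315.64146220539584 194.8459020377579 [[-0.00737148 -0.99996961  0.00253864]
 [-0.99343461  0.00703342 -0.11418497]
 [ 0.11416364 -0.00336369 -0.99345626]] [  -2.54828766  483.99778923 1483.33540876]
18.700000000000003 [-3.24762554e-04  1.67580578e-01  9.85858017e-01 -7.83562611e-04] 0.1
```

View pics/scene0.png

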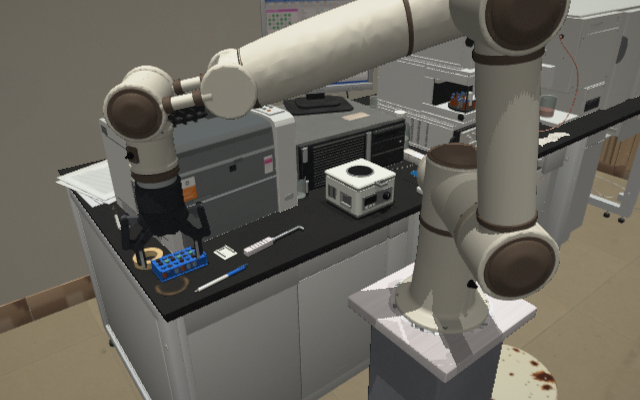

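View pics/top0.png

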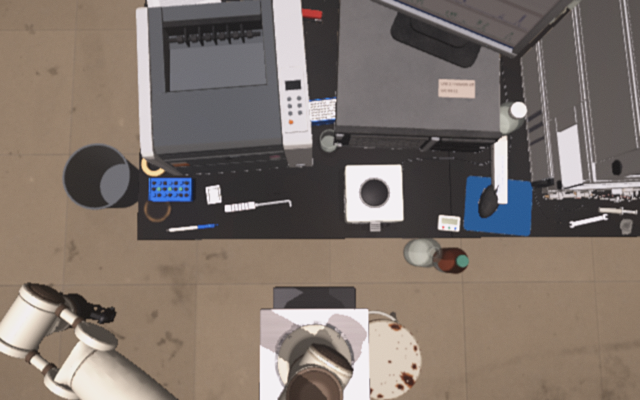

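The scene picture shows the white machine at about (360,190), the rod at (245–302, 228–250) and the printer behind it. In the top view the rod's handle is at (225–257,207), its bend at (291,205) pointing to world -x, the machine's lid at (374,194) with its tab at (375,227). The rod already lies in the direction needed for insertion.

```bash
cat > h.py <<'E'
import numpy as np,cv2
from scipy.spatial.transform import Rotation as Rn
def K(c):
    f=200/np.tan(np.radians(c["vfov"])/2); return f
def ray(c,px):
    px=np.atleast_2d(px).astype(float)
    d=np.c_[(px[:,0]-c["cx"])/K(c),(px[:,1]-c["cy"])/K(c),np.ones(len(px))]
    R,t=np.array(c["R"]),np.array(c["t"])
    return -R.T@t, d@R
def onz(c,px,z):
    o,d=ray(c,px); return o+d*((z-o[2])/d[:,2])[:,None]
def proj(c,X):
    p=np.atleast_2d(X)@np.array(c["R"]).T+c["t"]
    return np.c_[p[:,0]/p[:,2]*K(c)+c["cx"],p[:,1]/p[:,2]*K(c)+c["cy"]]
def wrist(arm):
    p=np.array(arm.read_eef_pos());q=np.array(arm.read_tcp_rot())
    c=dict(arm.read_camera("wrist"))
    M=np.eye(4);M[:3,:3]=Rn.from_quat(q[[1,2,3,0]]).as_matrix();M[:3,3]=p
    W=np.linalg.inv(M@np.array(c["tool_from_camera"]))
    c["R"],c["t"]=W[:3,:3],W[:3,3]
    return c
def down(yaw): # tool y axis (closing line) at world angle yaw, z down
    y=np.array([np.cos(yaw),np.sin(yaw),0]);z=np.array([0,0,-1.]);x=np.cross(y,z)
    q=Rn.from_matrix(np.c_[x,y,z]).as_quat();return q[[3,0,1,2]]
E
python3 - <<'E'
import pickle,numpy as np,cv2
from h import *
d=pickle.load(open("c0.pkl","rb"));c=d["top"];im=c["pixels"]
g=im.min(2)
m=(g>150).astype(np.uint8);
m[:160]=0;m[232:]=0;m[:,:200]=0;m[:,430:]=0
n,l,s,ce=cv2.connectedComponentsWithStats(m)
for i in range(1,n):
    if s[i,4]<25: continue
    r=cv2.minAreaRect(np.argwhere(l==i)[:,::-1].astype(np.float32))
    z=121 if s[i,4]>1500 else 18
    print(s[i],ce[i],r,onz(c,cv2.boxPoints(r),z).round(0).tolist(),onz(c,ce[i],z).round())
print(onz(c,[[225,207],[257,207],[290,202],[291,206],[218,225],[374,227],[300,163],[150,163]],9).round())
from rig import arm
print(arm.read_camera("wrist")["tool_from_camera"],arm.read_camera("wrist")["vfov"])
for yaw in(0,np.pi): 
  for p in ([430,200,250],[330,50,250]): print(arm.solve_ik(p,down(yaw)))
E
```

```text
[ 345  165   58   59 2608] [373.41065951 193.37116564] ((373.5, 194.0), (58.0, 57.0), 90.0) [[557.0, -89.0, 121.0], [556.0, -248.0, 121.0], [393.0, -244.0, 121.0], [394.0, -86.0, 121.0]] [[ 476. -167.  121.]]
[206 185  16  19 245] [213.08571429 194.30204082] ((213.03997802734375, 194.27999877929688), (17.5362491607666, 14.142135620117188), 81.8698959350586) [[512.0, 325.0, 18.0], [518.0, 283.0, 18.0], [466.0, 275.0, 18.0], [460.0, 317.0, 18.0]] [[489. 300.  18.]]
[225 200  66  12 282] [248.14539007 205.5212766 ] ((257.3658752441406, 204.70350646972656), (7.3058390617370605, 65.6839599609375), 84.0938491821289) [[458.0, 266.0, 18.0], [477.0, 72.0, 18.0], [455.0, 69.0, 18.0], [436.0, 264.0, 18.0]] [[454. 195.  18.]]
[[ 451.  266.    9.]
 [ 451.  170.    9.]
 [ 465.   71.    9.]
 [ 453.   68.    9.]
 [ 398.  286.    9.]
 [ 388. -180.    9.]
 [ 583.   41.    9.]
 [ 587.  494.    9.]]
[[-6.39692734e-04 -9.49681203e-01 -3.13217502e-01  7.96054114e+01]
 [ 9.99999761e-01 -6.90007747e-04  4.97890630e-05 -9.07360683e-01]
 [-2.63406240e-04 -3.13217395e-01  9.49681417e-01 -1.42389500e+02]
 [ 0.00000000e+00  0.00000000e+00  0.00000000e+00  1.00000000e+00]] 61.288128699417456
[ 1.79751597e-01 -1.22506289e-01  1.84463209e+00 -4.44089210e-16
  1.41946685e+00  1.79751597e-01]
[-2.17074796e-01 -5.60932681e-01  2.17322854e+00 -4.44089210e-16
  1.52929680e+00 -2.17074796e-01]
[ 1.79751597e-01 -1.22506289e-01  1.84463209e+00 -4.44089210e-16
  1.41946685e+00 -2.96184106e+00]
[-2.17074796e-01 -5.60932681e-01  2.17322854e+00 -4.44089210e-16
  1.52929680e+00  2.92451786e+00]
```

Run:
```python
from rig import arm
import pickle
from h import *
out=[]
arm.goto([440,190,230],down(0))
out.append(wrist(arm))
arm.goto([440,10,230],down(0))
out.append(wrist(arm))
for i,c in enumerate(out): cv2.imwrite(f"pics/w{i}.png",c["pixels"][:,:,::-1])
pickle.dump(out,open("w.pkl","wb")); print(arm.read_time(),arm.read_width())
```

```text
2.6417 85.31062699335878
```

View pics/w0.png

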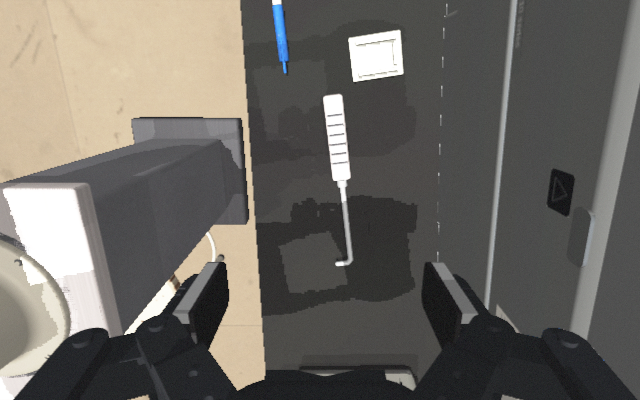

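View pics/w1.png

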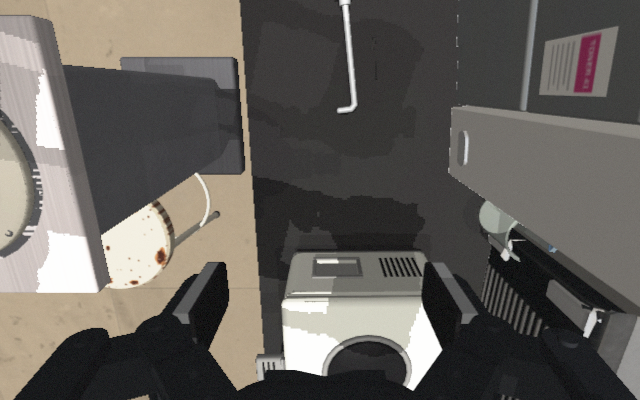

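w0 shows the handle from (333,95) to (340,180), the shaft to (349,263) and the bend tip at (337,263). w1 shows the machine's left wall with its base edge at row 252, its upper edge at row 297 and the opening at (313–361, 258–277), with the rod clear of it.

Run:
```python
import pickle
from h import *
w=pickle.load(open("w.pkl","rb"))
c=w[0];im=c["pixels"];g=im.min(2)
m=np.zeros(g.shape,np.uint8);m[85:270,318:360]=g[85:270,318:360]>95
n,l,s,ce=cv2.connectedComponentsWithStats(m);i=1+s[1:,4].argmax();m=(l==i)
print(s[i])
for r in list(range(96,182,12))+list(range(188,270,8))+list(range(258,268)):
    x=np.where(m[r])[0]
    if len(x): 
        z=18 if r<182 else 10; e=onz(c,[[x[0]-.5,r],[x[-1]+.5,r]],z); print(r,x[0],x[-1],e[:,:2].round(1).tolist(), e[:,0].mean().round(1))
c=w[1]
o=cv2.resize(c["pixels"][240:370,250:440],None,fx=4,fy=4,interpolation=cv2.INTER_CUBIC)
cv2.imwrite("pics/w1c.png",o[:,:,::-1])
```

```text
[ 323   93   30  174 2256]
96 323 342 [[438.0, 261.6], [458.1, 261.6]] 448.0
108 324 343 [[439.0, 249.9], [459.3, 249.9]] 449.1
120 325 344 [[440.0, 238.0], [460.5, 238.0]] 450.3
132 327 346 [[442.1, 225.8], [462.8, 225.8]] 452.4
144 328 347 [[443.1, 213.4], [464.1, 213.4]] 453.6
156 330 348 [[445.3, 200.6], [465.5, 200.6]] 455.4
168 331 349 [[446.4, 187.6], [466.8, 187.6]] 456.6
180 333 346 [[448.7, 174.3], [463.9, 174.3]] 456.3
188 340 345 [[456.8, 162.9], [463.5, 162.9]] 460.2
196 341 346 [[458.1, 153.5], [464.8, 153.5]] 461.4
204 342 346 [[459.3, 143.9], [465.0, 143.9]] 462.2
212 343 347 [[460.7, 134.2], [466.4, 134.2]] 463.5
220 344 348 [[462.0, 124.4], [467.7, 124.4]] 464.9
228 345 349 [[463.3, 114.4], [469.1, 114.4]] 466.2
236 345 350 [[463.5, 104.2], [470.6, 104.2]] 467.0
244 346 351 [[464.9, 93.9], [472.0, 93.9]] 468.4
252 347 352 [[466.3, 83.4], [473.4, 83.4]] 469.9
260 346 352 [[465.3, 72.7], [473.7, 72.7]] 469.5
258 348 352 [[467.7, 75.4], [473.7, 75.4]] 470.7
259 347 352 [[466.5, 74.0], [473.7, 74.0]] 470.1
260 346 352 [[465.3, 72.7], [473.7, 72.7]] 469.5
261 337 351 [[454.5, 71.3], [472.6, 71.3]] 463.5
262 335 351 [[452.1, 70.0], [472.6, 70.0]] 462.4
263 335 350 [[452.1, 68.6], [471.4, 68.6]] 461.8
264 335 349 [[452.1, 67.3], [470.3, 67.3]] 461.2
265 335 345 [[452.2, 65.9], [465.4, 65.9]] 458.8
266 337 339 [[454.6, 64.6], [458.2, 64.6]] 456.4
```

View pics/w1c.png

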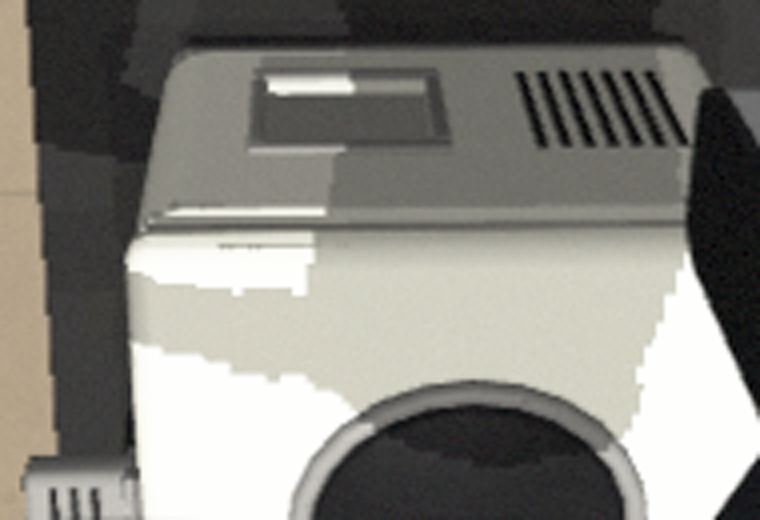

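Run:
```python
import pickle
from h import *
w=pickle.load(open("w.pkl","rb"));c=w[1]
P=lambda L: np.array(L)/4+[250-.375,240-.375]
print("outer",onz(c,P([[250,70],[440,70]]),36).round(1).tolist(),onz(c,P([[250,148],[450,148]]),70).round(1).tolist())
print("inner",onz(c,P([[265,74],[427,74]]),36).round(1).tolist(),onz(c,P([[262,141],[434,141]]),70).round(1).tolist())
print("base",onz(c,P([[185,45],[690,45]]),0).round(1).tolist())
print("lid edge",onz(c,P([[130,232],[690,232]]),99).round(1).tolist(),onz(c,P([[130,260]]),121).round(1).tolist())
print("tab",onz(c,P([[25,458],[130,458]]),111).round(1).tolist())
# model check: machine corners seen
t=pickle.load(open("c0.pkl","rb"))
```

```text
outer [[426.6, -89.2, 36.0], [479.4, -89.3, 36.0]] [[427.7, -93.3, 70.0], [478.7, -93.4, 70.0]]
inner [[430.7, -90.5, 36.0], [475.8, -90.5, 36.0]] [[430.8, -91.3, 70.0], [474.6, -91.4, 70.0]]
base [[405.3, -99.9, 0.0], [559.8, -100.0, 0.0]]
lid edge [[400.3, -98.3, 99.0], [532.4, -98.5, 99.0]] [[403.2, -90.3, 121.0]]
tab [[374.4, -153.2, 111.0], [399.6, -153.2, 111.0]]
```

Run:
```python
from rig import arm
from h import *
ty=lambda a: None
import pickle
def tilt(t): # tool z = (sin t,0,-cos t), y along world +y or -y
    z=np.array([np.sin(t),0,-np.cos(t)])
    for s in(1,-1):
        y=np.array([0,s,0.]);x=np.cross(y,z);q=Rn.from_matrix(np.c_[x,y,z]).as_quat();yield q[[3,0,1,2]]
for t in(0,.3,.6):
  for q in tilt(t):
    for g in([388,-168,140],[450,-168,245],[510,-168,266]):
        p=np.array(g)+18.7*np.array([np.sin(t),0,-np.cos(t)]);s=arm.solve_ik(p,q);print(t,q.round(2),g,None if s is None else np.round(s,2))
arm.goto([453,219,90],down(.119))
arm.move_l([453,219,3],80,threshold=15)
print(arm.read_eef_pos(),arm.read_ft_force())
arm.close_gripper(60); print(arm.read_width(),arm.read_gripper_force())
arm.move_l([453,219,110],60)
arm.move_l([455,190,130],100,ori=down(0))
c=wrist(arm);pickle.dump(c,open("w2.pkl","wb"));cv2.imwrite("pics/w2.png",c["pixels"][:,:,::-1])
print(arm.read_width(),arm.read_eef_pos(),arm.read_ft_force(),arm.read_time())
```

```text
0 [0. 0. 1. 0.] [388, -168, 140] [-0.7  -0.13  2.12 -0.    1.15 -2.27]
0 [0. 0. 1. 0.] [450, -168, 245] [-0.61 -0.09  1.86 -0.    1.37 -2.18]
0 [0. 0. 1. 0.] [510, -168, 266] [-0.54  0.05  1.68 -0.    1.41 -2.11]
0 [0. 1. 0. 0.] [388, -168, 140] [-0.7  -0.13  2.12 -0.    1.15  0.87]
0 [0. 1. 0. 0.] [450, -168, 245] [-0.61 -0.09  1.86 -0.    1.37  0.96]
0 [0. 1. 0. 0.] [510, -168, 266] [-0.54  0.05  1.68 -0.    1.41  1.03]
0.3 [0.15 0.   0.99 0.  ] [388, -168, 140] [-0.86 -0.36  2.33  0.27  0.99 -2.56]
0.3 [0.15 0.   0.99 0.  ] [450, -168, 245] [-0.73 -0.31  2.07  0.22  1.16 -2.37]
0.3 [0.15 0.   0.99 0.  ] [510, -168, 266] [-0.64 -0.16  1.91  0.19  1.16 -2.27]
0.3 [0.   0.99 0.   0.15] [388, -168, 140] [-0.86 -0.36  2.33  0.27  0.99  0.58]
0.3 [0.   0.99 0.   0.15] [450, -168, 245] [-0.73 -0.31  2.07  0.22  1.16  0.77]
0.3 [0.   0.99 0.   0.15] [510, -168, 266] [-0.64 -0.16  1.91  0.19  1.16  0.87]
0.6 [0.3  0.   0.96 0.  ] [388, -168, 140] [-1.08 -0.55  2.53  0.65  0.96 -2.98]
0.6 [0.3  0.   0.96 0.  ] [450, -168, 245] [-0.9  -0.51  2.28  0.54  1.03 -2.67]
0.6 [0.3  0.   0.96 0.  ] [510, -168, 266] [-0.77 -0.34  2.13  0.5   0.96 -2.55]
0.6 [0.   0.96 0.   0.3 ] [388, -168, 140] [-1.08 -0.55  2.53  0.65  0.96  0.16]
0.6 [0.   0.96 0.   0.3 ] [450, -168, 245] [-0.9  -0.51  2.28  0.54  1.03  0.47]
0.6 [0.   0.96 0.   0.3 ] [510, -168, 266] [-0.77 -0.34  2.13  0.5   0.96  0.6 ]
[453.60568257 219.14480849   3.59532992] [-0.15741497  0.38558264  0.27960505]
18.57985075466205 60.47147512435913
18.170299792398975 [454.91374897 189.97428609 129.92471798] [-0.15545572 -0.0683905  -1.12381003] 7.975
```

View pics/w2.png

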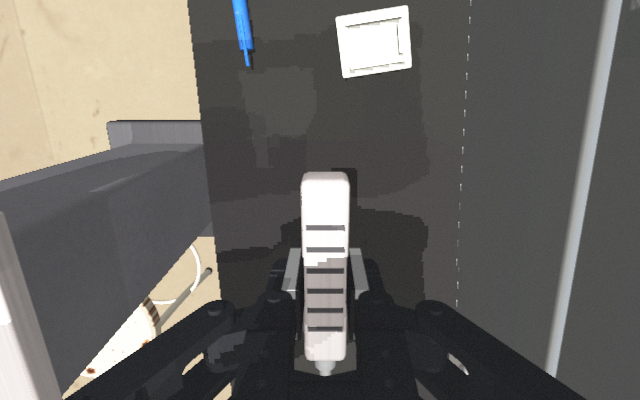

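Run:
```python
from rig import arm
import pickle
from h import *
c=pickle.load(open("w2.pkl","rb"));g=c["pixels"].min(2)
for r in(180,200,240,300,340):
    x=np.where(g[r,290:360]>110)[0]+290; print(r,x[0],x[-1],onz(c,[[x[0]-.5,r],[x[-1]+.5,r]],144.4).round(1).tolist())
x=np.where(g[:,325]>110)[0];x=x[x>150];print("ends",x[0],x[-1],onz(c,[[325,x[0]],[325,x[-1]]],140).round(1).tolist())
arm.goto([464,78,100],down(0))
arm.move_l([464,78,50.6],80)
d={}
for n in("scene","top"): d[n]=arm.read_camera(n)
pickle.dump(d,open("c1.pkl","wb"))
B=np.array([464,78-150,56.]);o=[]
for n in d:
    p=proj(d[n],B)[0];print(n,p);u,v=p.astype(int)
    o.append(cv2.resize(d[n]["pixels"][v-30:v+30,u-40:u+40],None,fx=5,fy=5,interpolation=cv2.INTER_CUBIC));print(u-40,v-30)
cv2.imwrite("pics/c1.png",np.hstack(o)[:,:,::-1])
print(arm.read_eef_pos(),arm.read_time())
```

```text
180 302 347 [[446.4, 234.3, 144.4], [464.5, 234.3, 144.4]]
200 301 349 [[445.8, 226.0, 144.4], [465.5, 226.0, 144.4]]
240 302 348 [[445.8, 208.4, 144.4], [465.4, 208.4, 144.4]]
300 305 345 [[446.5, 179.2, 144.4], [464.7, 179.2, 144.4]]
340 304 345 [[445.6, 157.6, 144.4], [465.1, 157.5, 144.4]]
ends 172 375 [[455.7, 236.4, 140.0], [455.5, 132.4, 140.0]]
scene [338.57689242 198.02286542]
298 168
top [338.39188332 200.39616695]
298 170
[464.69246834  77.98084239  51.3029074 ] 9.3833
```

View pics/c1.png

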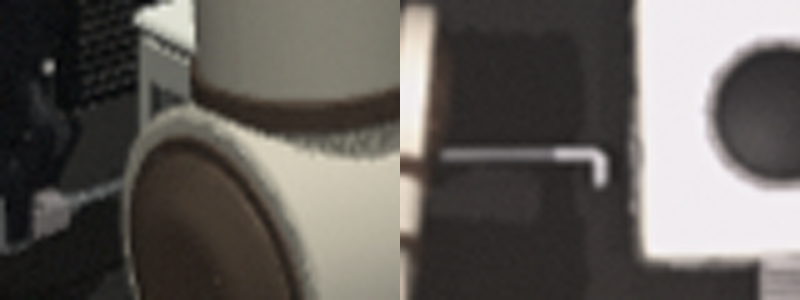

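The top crop shows the straight shaft with its bend at (338,200.6) px, within half a pixel of the prediction, so the rod sits true in the grip. Inserting.

Run:
```python
from rig import arm
from h import *
def st(s): print(s,np.round(arm.read_eef_pos(),1),np.round(arm.read_ft_force(),2),round(arm.read_time(),2))
arm.move_l([463.2,70,50],60); st("pre")
h=arm.move_l([463.2,14,50],40,threshold=6); st(("in1",h))
if not h:
    h=arm.move_l([463.2,6,50],12,threshold=5); st(("in2",h))
```

```text
pre [463.3  69.5  50.2] [ 0.35 -0.27 -1.36] 9.67
('in1', False) [463.2  14.2  50. ] [ 0.04 -0.01 -2.64] 11.22
('in2', False) [463.2   6.   50. ] [ 0.13 -0.15 -1.45] 12.03
```

Run:
```python
from rig import arm
from h import *
def st(s): print(s,np.round(arm.read_eef_pos(),1),np.round(arm.read_ft_force(),2),round(arm.read_time(),2))
h=arm.move_l([443,6,50],25,threshold=5); st(("side",h))
if not h or arm.read_eef_pos()[0]<450:
    x=arm.read_eef_pos()[0]+(1.5 if h else 0)
    arm.move_l([x,6,50],20); st("off")
    h=arm.move_l([x,16,50],15,threshold=4);st(("catch",h))
    y=arm.read_eef_pos()[1]
    for k in range(1,5):
        h=arm.move_l([x,y+5*k,50],20,threshold=15);st(("draw",h))
        if h: break
    arm.hold(.3);st("end")
    c=arm.read_camera("top")["pixels"]
    import pickle;pickle.dump(c,open("t2.pkl","wb"))
```

```text
('side', False) [443.2   5.9  50.1] [-0.5  -0.26 -0.57] 12.99
off [443.3   6.   50. ] [-0.65  1.03 -0.47] 13.24
('catch', True) [442.8  11.4  49.6] [ 0.71 -2.7  -0.16] 13.71
('draw', False) [443.1  15.6  49.9] [-0.06 -5.72 -1.95] 14.11
('draw', False) [443.1  20.6  49.8] [-0.91 -5.99 -0.58] 14.51
('draw', False) [443.   25.7  49.8] [ 0.19 -6.06 -1.26] 14.91
('draw', False) [443.   31.2  49.9] [-0.46 -4.59 -0.24] 15.31
end [443.1  31.3  49.9] [-0.73 -4.75 -1.4 ] 15.61
```

Run:
```python
import pickle
from h import *
a=pickle.load(open("c0.pkl","rb"))["top"];b=pickle.load(open("t2.pkl","rb"))
for k,(n,im) in enumerate((("before",a["pixels"]),("after",b))):
    g=im[:,:,:3].min(2)[150:240,335:415]
    m=(g>150).astype(np.uint8);n_,l,s,ce=cv2.connectedComponentsWithStats(m);i=1+s[1:,4].argmax();print(n,s[i],ce[i])
print("pred tab px lid 0 / .2",proj(a,[[372,-170,106],[376,-170,145]]))
o=np.hstack([cv2.resize(x[155:240,335:410],None,fx=5,fy=5,interpolation=cv2.INTER_CUBIC) for x in(a["pixels"],b)])
cv2.imwrite("pics/t2.png",o[:,:,::-1])
```

```text
before [  10   15   58   59 2608] [38.41065951 43.37116564]
after [  10   14   60   59 2601] [38.90388312 43.34986544]
pred tab px lid 0 / .2 [[374.74979493 231.08364542]
 [376.4120568  228.98414593]]
```

View pics/t2.png

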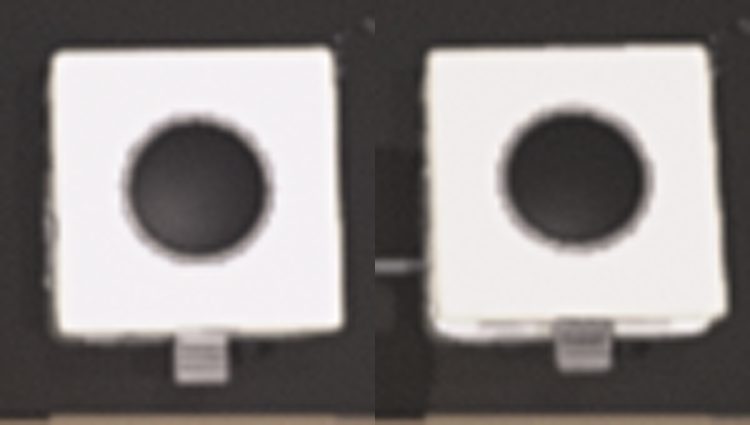

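The right half shows the lid sprung up: the tab is centred on column 376.7 with its front edge at row 229.4, as predicted for 0.2 rad. Now I withdraw the rod and lay it back in its place.

Run:
```python
from rig import arm
from h import *
def st(s): print(s,np.round(arm.read_eef_pos(),1),np.round(arm.read_ft_force(),2),round(arm.read_time(),2))
arm.move_l([443.2,8,50],60);st("unhook")
arm.move_l([443.2,5,50],20)
arm.move_l([463.2,5,50],40);st("side")
h=arm.move_l([463.2,90,50],60,threshold=12);st(("out",h))
if not h:
    arm.move_l([453,219,70],150,ori=down(.119));arm.hold(.2)
    arm.move_l([453,219,10],60)
    h=arm.move_l([453,219,2.5],12,threshold=3);st(("down",h))
    arm.open_gripper();arm.hold(.2)
    arm.move_l([453,219,120],120);st("up")
    c=wrist(arm);cv2.imwrite("pics/w3.png",c["pixels"][:,:,::-1])
```

```text
unhook [443.2   8.1  50. ] [-1.29  0.9  -2.18] 16.2
side [463.1   5.1  49.8] [-0.17 -0.16 -1.07] 17.15
('out', False) [463.2  89.7  50. ] [-0.02 -0.66 -1.64] 18.72
('down', True) [452.9 219.    3.3] [0.16 0.08 4.77] 21.64
up [452.3 218.8 119.1] [-0.09  0.55 -1.2 ] 23.62
```

Run:
```python
from rig import arm
from h import *
def st(s): print(s,np.round(arm.read_eef_pos(),1),np.round(arm.read_ft_force(),2),round(arm.read_width(),1),round(arm.read_time(),2))
t=.4;z=np.array([np.sin(t),0,-np.cos(t)]);y=np.array([0,-1.,0]);q=Rn.from_matrix(np.c_[np.cross(y,z),y,z]).as_quat()[[3,0,1,2]]
T=lambda a,r=174: np.array([554-r*np.cos(a)+7*np.sin(a),-170.5,99+r*np.sin(a)+7*np.cos(a)])+18.7*z
A=np.linspace(.2,1.29,9)
print([arm.solve_ik(T(a),q) is not None for a in A])
arm.goto([400,60,250],down(0))
arm.goto(T(.2)-70*z,q)
h=arm.move_l(T(.2),80,threshold=12);st(("at",h))
if not h:
    arm.close_gripper(30);st("grip")
    if arm.read_width()>24:
        for a in A[1:]:
            h=arm.move_l(T(a),70,threshold=30);st((round(a,2),h))
            if h: break
c=arm.read_camera("top");cv2.imwrite("pics/t3.png",c["pixels"][130:260,180:430][:,:,::-1].repeat(3,0).repeat(3,1))
```

```text
[True, True, True, True, True, True, True, True, True]
('at', False) [ 392.4 -170.7  123.7] [-0.5  -0.15  0.81] 85.8 26.55
grip [ 392.  -171.9  123.6] [-3.26 -5.61  0.31] 29.1 27.1
(np.float64(0.34), False) [ 399.3 -171.7  146.2] [-2.28 -6.26  0.23] 29.4 27.59
(np.float64(0.47), False) [ 409.5 -171.7  167.4] [-0.17 -5.96 -0.23] 29.3 28.08
(np.float64(0.61), False) [ 422.5 -171.6  187.1] [-0.89 -5.85 -0.93] 29.3 28.57
(np.float64(0.75), False) [ 438.  -171.4  204.7] [ 0.43 -5.06 -0.88] 29.0 29.07
(np.float64(0.88), False) [ 455.8 -171.3  220.2] [-0.33 -4.79  0.07] 29.3 29.56
(np.float64(1.02), False) [ 475.6 -171.1  233.1] [-0.55 -5.86 -0.25] 29.4 30.05
(np.float64(1.15), False) [ 497.1 -171.   243.3] [-0.52 -5.04 -1.19] 29.0 30.54
(np.float64(1.29), False) [ 519.7 -170.8  250.6] [ 0.09 -4.78 -1.58] 29.1 31.03
```

Followed smoothly. Releasing, backing off and checking.

Run:
```python
from rig import arm
from h import *
t=.4;z=np.array([np.sin(t),0,-np.cos(t)])
arm.open_gripper();arm.hold(.2)
p=np.array(arm.read_eef_pos());arm.move_l(p-90*z,70)
arm.goto([380,150,330],down(0));arm.hold(.3)
c=arm.read_camera("top");cv2.imwrite("pics/t4.png",c["pixels"][130:260,140:405][:,:,::-1].repeat(3,0).repeat(3,1))
print(arm.read_time(),proj(c,[[510,-170,266],[554,-170,99]]))
```

```text
34.9167 [[381.13000295 173.24139275]
 [373.14065435 167.13023914]]
```

View pics/t4.png

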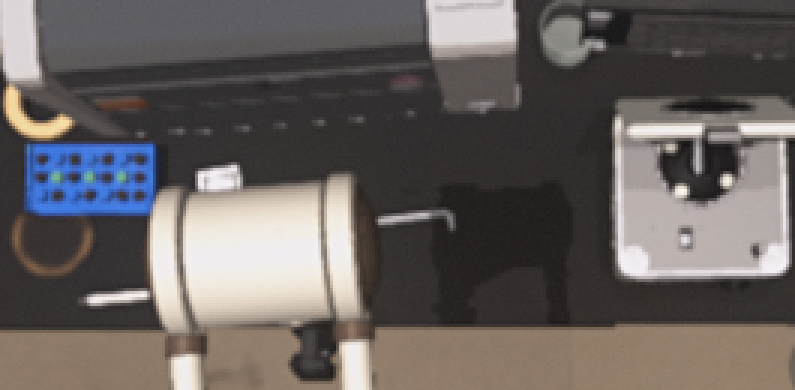

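View pics/w3.png

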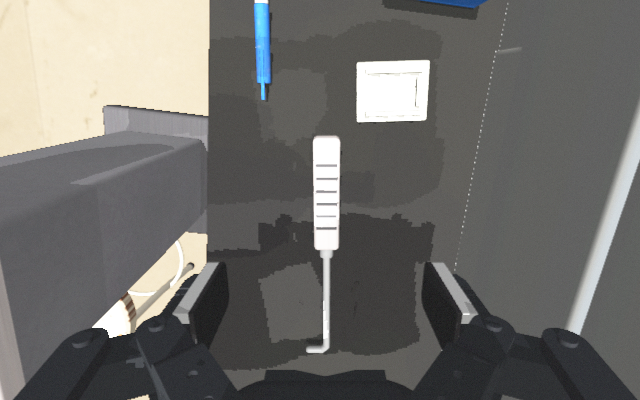

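The top view shows the lid standing upright, with its tab at about (381,175) px against (381,173) at the stop, so roughly 1.28 rad. The wrist view shows the rod flat at (326,137–350), clear of the machine, with the cover and pen in place; the top view shows the rack in place too.

```bash
python3 -c "
from rig import arm
print(arm.finish_job())"
```

```text
the job is handed in; nothing more can be done
None
```

I handed the job in at about 35 s: the rod drew the bolt and freed the lid, the lid stands open at about 1.28 rad (camera estimate), the rod lies flat clear of the machine, and nothing on the bench was touched on the way; no verdict came back.

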